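Slide a printing plate out over the filing tray

ROBOT

A 6-joint arm with a two-finger parallel gripper is mounted at the origin on the work surface. World frame = base frame: x ahead of the robot, y to its left, z up, the work surface at z = 0. Lengths are in m, angles in rad, forces in N, time in s.
With the tool pointing down it reaches from about 0.275 to 0.825 m from the base axis. Payload 4.9 kg.
Tool frame: the origin (TCP) lies midway between the tips of the shut fingers; the grasp point (between the pads) lies 19 mm behind it (bot.grip_depth is the distance from the TCP to the grasp point, in m); z points along the fingers, y is the line along which they close (so a half turn about z gives the same grasp; the last joint's range is limited). The gripper opens to 85 mm and grips with 20 to 120 N. Pads are 22 mm wide; open, the fingers measure 114 mm over their backs; the gripper's body (76 mm by 85 mm) begins 54 mm behind the grasp point. The pads swing forward as they close: fully open they stand 13 mm farther back than shut.
Start: joints at [-1.31, 0.326, -0.193, 1.052, 0, 1.437], TCP at [0.212, -0.508, 0.231] pointing down, gripper open.
Joint ranges: [-2.65, 2.65], [-0.97, 1.79], [-1.3, 1.35], [-1.93, 2.1], [-1.47, 1.37], [-3.14, 3.14]. Speed limits (rad/s): [2.57, 2.57, 3.14, 3.14, 3.14, 3.14].

INTERFACE

Orientations are given as a unit quaternion [w, x, y, z].
In Python, from cell import bot gives the robot as it stands. Calls block until the motion is done:
- bot.move_pose(position, orientation): joint-space move of the TCP to a pose.
- bot.move_linear(position, speed=0.15, rotation=None, until_force=None): straight line of the TCP; rotation=None keeps the orientation; speed is the mean speed in m/s. With until_force (N) it stops when the force on the tool has changed by that much, and returns True; else False.
- bot.goto_joints(angles): joint-space move.
- bot.set_gripper(opening, grasp_force=None): opening from 0.0 (shut) to 1.0 (fully open); grasp_force is the grip in N (None keeps the last); returns when the fingers have stopped.
- bot.wait(seconds).
- bot.solve_ik(position, orientation): joint angles nearest the present ones, or None.
- bot.camera(name): name is "scene" or "top" or "wrist"; returns the picture (400x640x3 uint8, red, green, blue); there is no depth.
- bot.calibration(name): a dict with "mtx" (3x3 intrinsics, pixels), "k1" (the pictures are not rectified: a ray, as slopes to the right and down, at radius r is drawn at 1 + k1 r^2 times it, then the intrinsics apply), "extrinsics" (4x4, takes a point from world to camera coordinates); the wrist camera has in their place "hand_eye" (4x4, takes a point from camera to tool coordinates, whose origin is the TCP and whose axes are the flange's). Camera axes: x right, y down, z forward; pixel columns grow to the right and rows downward; lengths in m; the calibration is good to about 2 mm. A picture is of the moment at which its call begins: read the wrist's pose just before it. calibration takes no time and is no camera call.
A pose or a line that the arm cannot do raises bot.PlanningError and nothing moves.
- bot.close_job(): hands the job in; it is judged then, once.
Trained networks look in the newest picture that a camera, given by its name, has taken for a name from the list of things; names that differ only in an ending like _2 or _b are one class to them, and where a whole thing is asked for, a point or a joint stands for the part that bears it (a point fixed in the world has none). Each returns a list of dicts, best first, with "confidence" (0 to 1); they miss things now and then, are a little off and sometimes report something else, mostly with a low value. They report only what shows in the picture. A call takes as long as a camera call. They do not tell look-alikes from the thing itself.
- bot.search_frame(camera, thing): "bbox" ([left, top, width, height] in pixels, round what is visible of it).
Readings, each from a call of its own:
- bot.read_clock(): time.
- bot.read_joint_positions(): joint angles.
- bot.read_joint_vel(): joint speeds.
- bot.read_joint_efforts(): joint torques, N m.
- bot.read_position(): TCP position.
- bot.read_tool_rot(): TCP orientation.
- bot.read_ft_force(): force on the tool from outside, world axes, zero at the start.
- bot.read_moment(): the same for the moment, N m.
- bot.read_gripper_width(): opening from 0.0 (shut) to 1.0 (fully open).
- bot.read_finger_force(): force on a finger pad.
Only numpy, scipy, OpenCV 4.12 (cv2) and the standard library are available. Lean on these libraries where they do the work, as an engineer would, in place of code of your own. Each camera call takes 0.05 s, during which the arm holds its last target. There are 200 camera calls.

TASK

The copper-faced printing plate is about to have its edge filed. With the fingertips, push it back until its long side lies flat along the ledge's fence, and push it along the ledge until about 40 mm of it sticks out past the end where the steel filings tray stands; it must lie flat on the ledge, still snug to the fence, when you take the hand away. Only push the plate, never lift or tip it, and leave the tray, ink tin and file where they are.

Things in the scene. Friction and masses are not known exactly. Their poses are not given: they have to be found in the camera images.
- ledge: Fixed filing ledge: plywood board 170 (x) by 300 (y) by 15 mm, top face 60 mm above the bench, both ends (y = +150, -150 mm) and near side (x = -85 mm) open. Its feet stand within 105 mm of the middle. Origin: middle of the board, at bench height; x points away from the robot to the fence, y along the ledge to the robot's left; turned up to 0.22 rad.
- fence (a point): Aluminium fence 15 mm wide, standing 15 mm above the ledge's top along its whole far (+x) side. This point: middle of its inner face, at the foot, 70 mm in +x from the middle of the ledge and 60 mm above the bench; axes as the ledge's.
- plate: Printing plate, copper on dark wood, 100 (x) by 140 (y) by 6 mm, 0.2 to 0.4 kg, loose, flat on the ledge, 20 to 40 mm short of the fence, up to 0.2 rad askew. Origin: centre of its underside; y along its long side. It slides with 1 to 4 N; turning it flat onto the fence takes up to 14 N. Snug to the fence its centre is at x = +20 mm of the ledge.
- tray: Filings tray, shallow open steel box 140 by 160 by 25 mm, loose on the bench, standing partly under one end of the ledge: either the left (+y) or the right (-y) one. Origin: centre of its underside.
- tin: Ink tin, upright, 68 mm across, 85 mm high, loose on the bench beyond the other end of the ledge. Origin: centre of its underside.
- file: Flat file with a wooden handle, 290 mm long, 24 mm wide, 20 mm high, loose on the bench behind the fence, lying along its y. Origin: on the bench below it, 155 mm from the handle's end.
Things that resemble listed ones, but are neither listed nor needed, are in the scene too. There is more than one size of the tray; the job needs the middle-sized.

How it is judged:
At the end, for the whole second after the job is handed in: 28 to 52 mm of the plate sticks out past the ledge end where the tray stands; its long side is within 4.5 mm of the fence at its middle and within 0.045 rad of parallel; it lies flat on the ledge, at rest (((y of tray in the frame of ledge above 0 m and y of plate in the frame of ledge between 0.108 and 0.132 m) or (y of tray in the frame of ledge below 0 m and y of plate in the frame of ledge between -0.132 and -0.108 m)) and x of plate in the frame of ledge between 0.0155 and 0.025 m and angle between the y axis of plate and the y axis of ledge, either way round below 0.045 rad and height (world z) of plate between 0.057 and 0.063 m and angle between plate's own z axis and vertical below 0.04 rad and linear speed of plate below 0.01 m/s); the robot touches nothing.
It fails at once if the plate is lifted or falls off the ledge (height (world z) of plate above 0.068 m or height (world z) of plate below 0.05 m).
It fails at once if the plate is tipped by more than 0.12 rad (angle between plate's own z axis and vertical above 0.12 rad).
It fails at once if the tray, tin or file is moved by more than 20 mm (distance of any of tray, tin, file from where it was at the start of the episode above 0.02 m).
It also fails if it takes over 64 s, if anything falls off the work surface, if the arm or the gripper's body presses on something with over 40 N, if the wrist force passes 120 N, or if a joint passes its speed limit or range.

## Working session

There is one attempt and no reset: what is moved stays moved. The work goes in short steps, each a Python script; the robot and the scene stay as the last script left them, time stands still between calls to the robot, and variables do not carry over. Pictures are saved under pics/ and viewed, at most 10 in all, crops included, and the job is handed in when it is done.

```bash
mkdir -p pics; cat > h.py <<'E'
import numpy as np, cv2
from cell import bot
def snap(n,f=None):
    im=bot.camera(n)
    if f: cv2.imwrite('pics/'+f,im[:,:,::-1])
    return im
def unproj(n,uv,z):
    c=bot.calibration(n);K=np.array(c['mtx']);T=np.array(c['extrinsics'])
    s=np.linalg.inv(K)@[uv[0],uv[1],1];d=s[:2]
    r=np.linalg.norm(d);q=r
    for _ in range(30): q=r/(1+c['k1']*q*q)
    d=d*(q/r if r>0 else 1)
    R=T[:3,:3];o=-R.T@T[:3,3];v=R.T@[d[0],d[1],1]
    return o+v*(z-o[2])/v[2]
def proj(n,P):
    c=bot.calibration(n);K=np.array(c['mtx']);T=np.array(c['extrinsics'])
    p=T[:3,:3]@np.array(P)+T[:3,3];d=p[:2]/p[2];d=d*(1+c['k1']*(d@d))
    return (K@[d[0],d[1],1])[:2]
E
python3 - <<'E'
from h import *
for n in('top','scene'):
    snap(n,n+'1.png')
    for t in('ledge','plate','tray','tin','file'):
        for r in bot.search_frame(n,t): print(n,t,np.round(r['bbox']),round(r['confidence'],2))
print(bot.read_clock(),bot.read_tool_rot())
E
```

```text
top ledge [276. 128. 143.  88.] 0.93
top plate [301. 149.  68.  52.] 0.72
top tray [180.  60.  52.  48.] 0.95
top tray [205. 127.  77.  68.] 0.91
top tray [368. 253. 117. 103.] 0.57
top tin [432. 170.  39.  34.] 0.73
top file [286.  98. 125.  31.] 0.79
scene ledge [224. 191. 152. 100.] 0.7
scene tray [426. 208.  50.  38.] 0.93
scene tray [125. 187.  98.  72.] 0.75
scene tray [342. 184.  68.  54.] 0.68
scene tin [185. 257.  40.  50.] 0.85
scene file [284. 250. 113.  67.] 0.6
0.6 [-1.23175333e-06  9.80576486e-01  1.96137085e-01 -4.23595715e-06]
```

View pics/top1.png

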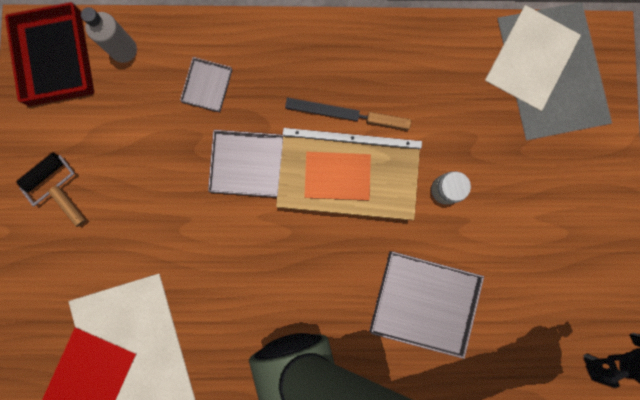

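View pics/scene1.png

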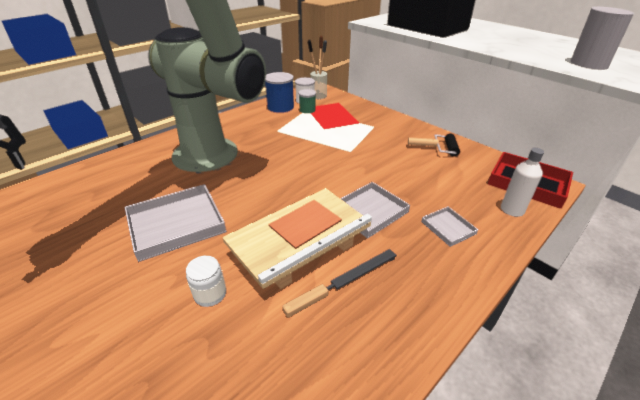

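The top view shows three trays: a small one at (206,84), a large one at (427,303), and the middle-sized one at (245,162), which is under the ledge's left (+y) end. That one is the job's tray. The plate is the orange face at (337,175); the only thing like it is the red sheet at (90,370), which isn't on the ledge. The tin is at (452,188) and the file at (347,113). Next I'll take a close crop and measure.

```bash
cat >> h.py <<'E'
def plate_est(im,roi=(200,125,430,225)):
    hsv=cv2.cvtColor(im,cv2.COLOR_RGB2HSV).astype(int)
    m=((hsv[...,0]<13)&(hsv[...,1]>150)&(hsv[...,2]>150)).astype(np.uint8)
    k=np.zeros_like(m);k[roi[1]:roi[3],roi[0]:roi[2]]=1;m*=k
    m=cv2.morphologyEx(m,cv2.MORPH_OPEN,np.ones((5,5)))
    c=max(cv2.findContours(m,0,1)[0],key=cv2.contourArea)
    W=np.array([unproj('top',p[0],.066)[:2] for p in c],np.float32)
    return cv2.minAreaRect(W*1000),c
E
python3 - <<'E'
from h import *
im=snap('top')
r,c=plate_est(im);print(r)
print(cv2.boxPoints(r))
# colours
for p in [(337,175),(290,190),(250,165),(340,230)]: print(p,im[p[1],p[0]])
roi=im[115:230,200:430].copy()
cv2.drawContours(roi,[c-[200,115]],-1,(0,0,255),1)
cv2.imwrite('pics/crop.png',cv2.resize(roi,None,fx=3.4,fy=3.4,interpolation=1)[:,:,::-1])
E
```

```text
((540.377685546875, -32.875450134277344), (139.65501403808594, 100.51957702636719), 88.00814056396484)
[[ 487.72122  -100.913864]
 [ 588.1801   -104.40767 ]
 [ 593.0342     35.162964]
 [ 492.57526    38.65677 ]]
(337, 175) [224 121  71]
(290, 190) [184 147  93]
(250, 165) [190 178 182]
(340, 230) [152  85  42]
```

View pics/crop.png

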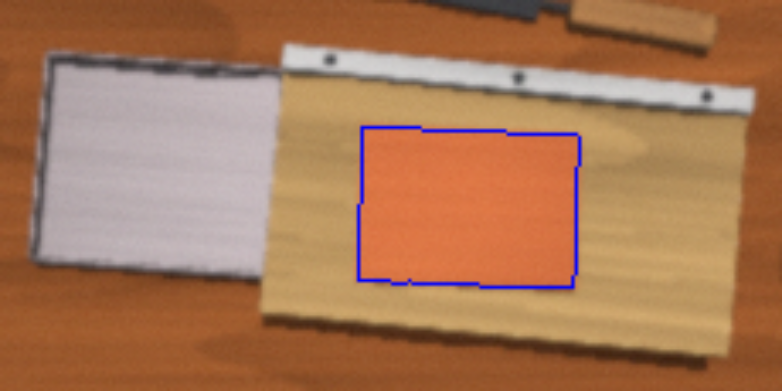

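The crop confirms the plate: it measures 139.7 x 100.5 mm against a nominal 140 x 100. The tray sits under the left (+y) end. Next is the ledge pose from the board and fence edges.

```bash
python3 - <<'E'
from h import *
f=lambda x,y,z:unproj('top',((x+.5)/3.4-.5+200,(y+.5)/3.4-.5+115),z)[:2]*1000
P=dict(fFL=f(284,44,.075),fFR=f(755,88,.075),fNL=f(282,70,.075),fNR=f(751,114,.075),bNL=f(262,314,.06),bNR=f(728,355,.06))
for k,v in P.items(): print(k,v.round(1))
for a,b in(('fFR','fFL'),('fNR','fNL'),('bNR','bNL')):
    d=P[a]-P[b];print(np.arctan2(d[0],-d[1]),np.linalg.norm(d))
# refine: fit pose of 6 points
from scipy.optimize import least_squares
M=np.array([[85,150],[85,-150],[70,150],[70,-150],[-85,150],[-85,-150]])
W=np.array(list(P.values()))
def g(p):
    c,s=np.cos(p[2]),np.sin(p[2]);return (M@np.array([[c,s],[-s,c]])+p[:2]-W).ravel()
r=least_squares(g,[540,-60,0.]);print(r.x,g(r.x).reshape(-1,2).round(1))
p=r.x;c,s=np.cos(p[2]),np.sin(p[2])
R,_=plate_est(snap('top'));d=np.array(R[0])-p[:2]
print('plate in ledge',[c*d[0]+s*d[1],-s*d[0]+c*d[1]])
E
```

```text
fFL [642.9  84.4]
fFR [ 616.5 -214.9]
fNL [626.2  85.5]
fNR [ 599.8 -212.1]
bNL [472.4  97.7]
bNR [ 447.3 -198.7]
-0.08790196271492638 300.402794707533
-0.08848309804344012 298.75039505025535
-0.08434774756403256 297.49150799459244
[ 5.44285442e+02 -5.76735849e+01 -8.65733725e-02] [[-1.   0.1]
 [-0.5  0.4]
 [ 0.8  0.2]
 [ 1.2 -1.1]
 [ 0.2  1.4]
 [-0.7 -1. ]]
plate in ledge [np.float64(-5.530802568082777), np.float64(24.308534134010404)]
```

```bash
cat >> h.py <<'E'
L0=np.array([.5443,-.0577]);YAW=-.0866
c_,s_=np.cos(YAW),np.sin(YAW);RL=np.array([[c_,-s_],[s_,c_]])
Q=np.array([0,np.cos(YAW/2),np.sin(YAW/2),0])
def W(x,y,z): return [*(L0+RL@[x/1000,y/1000]),z/1000]
def inL(p): return (RL.T@(np.array(p[:2])-L0))*1000
def plate():
    r,_=plate_est(snap('top'))
    b=cv2.boxPoints(r);e=[b[1]-b[0],b[2]-b[1]];e=max(e,key=np.linalg.norm);e=e*np.sign(e[1])
    return inL(np.array(r[0])/1000).round(1),round(float(-np.arctan2(e[0],e[1])-YAW),3),np.round(r[1],1)
E
python3 - <<'E'
from h import *
bot.set_gripper(0.0)
bot.move_pose(W(-76,26,150),Q)
bot.move_linear(W(-76,26,75),.15)
hit=bot.move_linear(W(-76,26,55),.02,until_force=4)
z=bot.read_position()[2]*1000;print(hit,z,bot.read_clock())
if not hit: raise SystemExit
bot.move_linear(W(-76,26,z+2.5),.03)
hit=bot.move_linear(W(-33,26,z+2.5),.03,until_force=18)
print(hit,inL(bot.read_position()),bot.read_position()[2],bot.read_ft_force())
bot.move_linear(W(-60,26,z+3),.08)
bot.move_linear(W(-76,26,130),.2)
print(bot.read_clock());
r=plate();print(r)
snap('top','t2.png')
E
```

```text
True 60.050292574550554 4.8417
True [-43.0286857   26.66917021] 0.061487971335483296 [ 0.61443804 -1.36049311  0.09464999]
7.0667
(array([-100.2,  205. ]), 0.09, array([ 53.5, 211.6]))
```

View pics/t2.png

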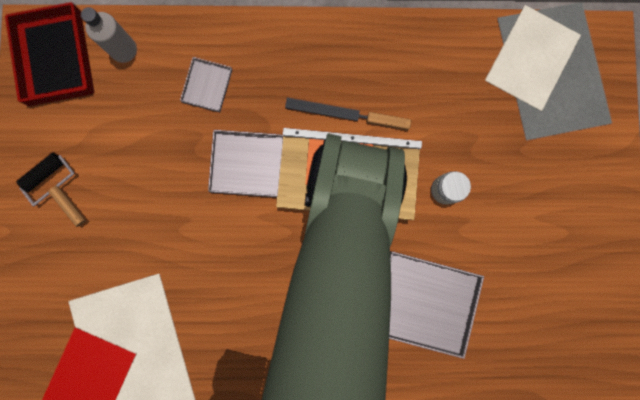

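The arm hides the plate in this view, with only a sliver of orange at about (318,150). The push stopped on force at the depth I expected, so I'll move aside and look again.

```bash
python3 - <<'E'
from h import *
bot.move_linear(W(-60,-240,160),.3)
print(plate(),bot.read_clock())
E
```

```text
(array([19.1, 23.1]), -0.0, array([140.1, 100.3])) 8.2583
```

```bash
python3 - <<'E'
from h import *
bot.move_linear(W(18,-90,130),.25)
bot.move_linear(W(18,-90,62.5),.12)
bot.move_linear(W(18,10,62.5),.05)
print(inL(bot.read_position()),bot.read_ft_force())
bot.move_linear(W(18,-8,62.5),.1)
bot.move_linear(W(18,-8,120),.2)
bot.move_linear(W(-60,-240,160),.3)
print(plate(),bot.read_clock())
E
```

```text
[17.9742301   9.98448634] [ 0.02983467 -1.81232689  0.05310493]
(array([19.5, 86.9]), 0.001, array([138. ,  99.9])) 13.75
```

```bash
python3 - <<'E'
from h import *
bot.move_linear(W(18,-10,130),.25)
bot.move_linear(W(18,-10,62.5),.12)
bot.move_linear(W(18,42.3,62.5),.05)
bot.move_linear(W(18,25,62.5),.1)
bot.move_linear(W(18,25,120),.2)
bot.move_linear(W(-72,108,120),.25)
bot.move_linear(W(-72,108,62.5),.12)
hit=bot.move_linear(W(-36,108,62.5),.03,until_force=16)
print(hit,inL(bot.read_position()))
bot.move_linear(W(-62,108,62.5),.08)
bot.move_linear(W(-72,108,140),.2)
bot.move_linear(W(-60,-240,160),.3)
print(plate(),bot.read_clock())
snap('top','t3.png')
im=snap('scene');cv2.imwrite('pics/s3.png',cv2.resize(im[160:330,120:430],None,fx=2.5,fy=2.5)[:,:,::-1])
for t in('tray','tin','file'): print(t,[np.round(r['bbox']) for r in bot.search_frame('top',t)])
E
```

```text
Traceback (most recent call last):
cell.PlanningError: the arm cannot follow that straight line within its joint ranges
```

```bash
python3 - <<'E'
from h import *
print(np.round(bot.read_joint_positions(),2))
Q2=np.array([0,-np.sin(YAW/2),np.cos(YAW/2),0])
Q3=np.array([0,np.cos(YAW/2+np.pi/4),np.sin(YAW/2+np.pi/4),0])
Q4=np.array([0,np.cos(YAW/2-np.pi/4),np.sin(YAW/2-np.pi/4),0])
for q in(Q,Q2,Q3,Q4):
  for p in((-72,108,120),(-72,108,62.5),(-36,108,62.5),(-36,85,62.5)):
    j=bot.solve_ik(W(*p),q);print(p,None if j is None else np.round(j,2))
E
```

```text
[-0.19  0.46 -0.29  0.83  0.    3.04]
(-72, 108, 120) [-0.04  0.32 -0.52  0.73  0.   -3.09]
(-72, 108, 62.5) [-0.04  0.4  -0.58  0.59  0.   -3.09]
(-36, 108, 62.5) [-0.04  0.45 -0.49  0.63  0.   -3.09]
(-36, 85, 62.5) [-0.08  0.45 -0.5   0.62  0.   -3.14]
(-72, 108, 120) [-0.04  0.32 -0.52  0.73  0.    0.05]
(-72, 108, 62.5) [-0.04  0.4  -0.58  0.59  0.    0.05]
(-36, 108, 62.5) [-0.04  0.45 -0.49  0.63  0.    0.05]
(-36, 85, 62.5) [-0.08  0.45 -0.5   0.62  0.    0.  ]
(-72, 108, 120) [-0.04  0.32 -0.52  0.73  0.    1.62]
(-72, 108, 62.5) [-0.04  0.4  -0.58  0.59  0.    1.62]
(-36, 108, 62.5) [-0.04  0.45 -0.49  0.63  0.    1.62]
(-36, 85, 62.5) [-0.08  0.45 -0.5   0.62  0.    1.57]
(-72, 108, 120) [-0.04  0.32 -0.52  0.73  0.   -1.52]
(-72, 108, 62.5) [-0.04  0.4  -0.58  0.59  0.   -1.52]
(-36, 108, 62.5) [-0.04  0.45 -0.49  0.63  0.   -1.52]
(-36, 85, 62.5) [-0.08  0.45 -0.5   0.62  0.   -1.57]
```

```bash
python3 - <<'E'
from h import *
Q3=np.array([0,np.cos(YAW/2+np.pi/4),np.sin(YAW/2+np.pi/4),0])
bot.move_pose(W(-72,108,120),Q3)
bot.move_linear(W(-72,108,62.5),.12)
hit=bot.move_linear(W(-30,108,62.5),.03,until_force=16)
print(hit,inL(bot.read_position()))
bot.move_linear(W(-62,108,62.5),.08)
bot.move_linear(W(-72,108,140),.2)
bot.move_linear(W(-60,-240,160),.3)
print(plate(),bot.read_clock())
snap('top','t3.png')
im=snap('scene');cv2.imwrite('pics/s3.png',cv2.resize(im[160:330,120:430],None,fx=2.5,fy=2.5)[:,:,::-1])
for t in('tray','tin','file'): print(t,[np.round(r['bbox']).tolist() for r in bot.search_frame('top',t)])
E
```

```text
True [-37.79923029 108.09393557]
(array([ 20. , 119.5]), -0.001, array([137.8,  99.7])) 23.025
tray [[206.0, 129.0, 70.0, 69.0], [369.0, 252.0, 115.0, 106.0], [180.0, 60.0, 52.0, 51.0]]
tin [[431.0, 171.0, 44.0, 34.0], [275.0, 129.0, 147.0, 90.0]]
file [[286.0, 98.0, 126.0, 30.0]]
```

View pics/t3.png

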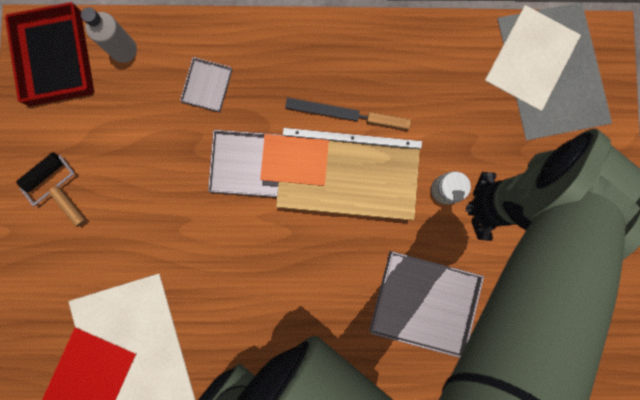

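View pics/s3.png

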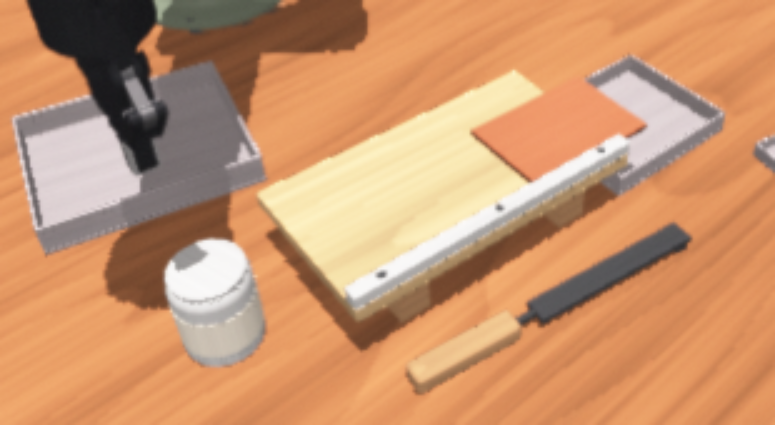

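The plate, at (295,160) in the top view, lies flat and snug to the fence. It sticks out about 40 mm over the tray (x = 20.0 mm, y = 119.5 mm, 0.001 rad off parallel). The tray, tin and file haven't moved, and the hand is clear.

```bash
python3 -c "
from h import *
bot.wait(.3);print(bot.close_job())"
```

```text
the job is handed in; nothing more can be done
None
```

I handed the job in: the plate was last measured flat and snug to the fence (0.001 rad off parallel), sticking out about 40 mm over the tray end, with the tray, tin and file where they were; the judge's result wasn't shown.

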